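# Fuel on and half throttle for starting a mower engine

### The arm

A 7-joint arm with a two-finger parallel gripper is mounted at the origin on the work surface. World frame = base frame: x ahead of the robot, y to its left, z up, the work surface at z = 0. Lengths are in m, angles in rad, forces in N, time in s.
With the tool pointing down it reaches from about 0.425 to 0.925 m from the base axis. Payload 6.8 kg.
Tool frame: the origin (TCP) lies at the very end of the fingers, on their centre line; the grasp point (between the pads) lies 19 mm behind it; z points along the fingers, y is the line along which they close (so a half turn about z gives the same grasp; the last joint's range is limited). The gripper opens to 85 mm and grips with 20 to 120 N. Pads are 22 mm wide; open, the fingers measure 114 mm over their backs; the gripper's body (76 mm by 85 mm) begins 54 mm behind the grasp point. The pads swing forward as they close: fully open they stand 13 mm farther back than shut.
Start: joints at [0.995, 0.477, 0.022, 1.555, -0.011, 1.109, -0.083], TCP at [0.304, -0.602, 0.231] pointing down, gripper open.
Joint ranges: [-2.96, 2.96], [-0.34, 2.1], [-1.41, 1.46], [0.24, 2.44], [-1.37, 4.51], [0.17, 1.92], [-2.96, 2.96]. Speed limits (rad/s): [2.39, 2.39, 3.14, 3.14, 3.14, 3.14, 3.14].

### API

Orientations are given as a rotation vector (axis times angle).
In Python, from bench import ctrl, sensors, job, grab_frame gives the robot as it stands (ctrl), with the cameras as plain functions, the readings (sensors) and the job (job).
- The arm moves only by the shell command python3 inch.py FILE [OPENING], which reads ROWS from the file FILE. ROWS is a JSON list of rows, 1 to 5 of them, each of 4 numbers: dx, dy, dz in m, then a turn about the tool's z in rad; each row shifts and turns the commanded pose from where the row before left it, along the tool's axes as they then stand; what a row does not reach is not made up. A row lasts 1/12 s, in which the tool goes at most 0.0417 m and 0.125 rad, less where a joint would pass 70% of its speed; a pose out of reach is approached as far as the arm can. OPENING is the finger opening in m, set as the command begins (- or left out keeps the last). The fingers move at their own pace and stop on an object; the grip force is fixed at half the most. Time passes only in rows, so rows that do not move let the fingers close. It prints the time, the measured TCP pose, the force, the opening and the grip force at its end. Input that does not fit is refused with a message, and nothing moves.
- sensors.read_state(): the state, without advancing time (a new reading comes with each control period).
- grab_frame(name): name is "side" or "top" or "wrist"; returns a dict with "img" (384x512x3 uint8, red, green, blue), "fx", "fy", "cx", "cy" (pixels), "k1" (the pictures are not rectified: a ray, as slopes to the right and down, at radius r is drawn at 1 + k1 r^2 times it, then the intrinsics apply), "R" (3x3) and "t" (3): a world point X has camera coordinates R X + t. Camera axes: x right, y down, z forward; pixel columns grow to the right and rows downward; lengths in m; the calibration is good to about 2 mm. A picture is of the moment at which its call begins. There is no depth.
- job.hand_in(): hands the job in; it is judged then, once.
The state is a dict: "time": time; "qpos": joint angles; "qd": joint speeds; "joint_torque": joint torques, N m; "tool_pos": TCP position; "tcp_rot": TCP orientation; "wrist_force": force on the tool from outside, world axes, zero at the start; "torque": the same for the moment, N m; "gripper_width": finger opening in m; "grip_force": force on a finger pad.
Only numpy, scipy, OpenCV 4.12 (cv2) and the standard library are available. Lean on these libraries where they do the work, as an engineer would, in place of code of your own. Each camera call takes 0.05 s, during which the arm holds its last target. There are 200 camera calls.

### The job

The mower engine on the bench is about to be pulled over on its cord. Turn its fuel tap clockwise until it clicks past its detent into the open position, then draw the throttle slide, the flat plate with the upright post beside the carburettor, out to half of its travel, never letting it run wide open, and stay there holding it steady against its spring: the program finishes while still holding the slide at half. Leave the tools and parts lying around it where they are.

Things in the scene. Friction and masses are not known exactly. Their poses are not given: they have to be found in the camera images.
- engine: single-cylinder mower engine with upright finned cylinder on a steel bench stand (deck 260 x 380 mm, top at z = 0.040); fixed. Origin on the bench under the cylinder's axis; +x along the crankshaft to the recoil starter and fuel tank, +y to the carburettor, z up. Cylinder, tank and blower lie at y below 0.060 and reach z = 0.300. A thin rigid fuel pipe runs along x through the tap at z = 0.195.
- bore (a point): on the axis of the carburettor's upright 40 mm bore, at the rim of its low bell mouth (66 mm across), engine (0, 0.150, 0.240). The throttle body below is 66 (x) by 62 mm (y), top at z = 0.222. Looking down the bore one sees the slide's plate cover it (shut), half cover it, or be clear of it (wide open).
- slide_post (a point): mid-length of the upright round steel post on the outer end of the throttle slide: 14 mm across, top 16 mm above this point; the slide's flat 92 mm crossbar has its top 18 mm below it. At engine (0, 0.228, 0.232) when shut; then 40 mm of free space between post and throttle body, more on its other sides. Axes as the engine's.
- throttle_slide (a joint): the throttle's flat shutter plate, drawn level and straight out of the carburettor along the engine's +y: 0 = shut (start), 0.022 m = half, 0.044 = wide open at its stop. A spring pulls it shut with about 5 N at 0, 10.5 N at half, 16 N wide open, plus 1 N friction; let go, it shuts by itself.
- tap_grip (a point): on the upright axis of the fuel tap, mid-height of its handle, at engine (0.115, 0.175, 0.232). The handle is a steel bar 50 mm long, 13 mm thick, 24 mm tall (12 mm above and below this point), long along this point's own y axis; 60 mm or more is free around the axis at this height.
- fuel_tap (a joint): turn of the fuel tap's handle, clockwise seen from above: 0 = shut (start; bar across the pipe, along the engine's y), 1.57 rad = open at its stop (bar in line with the pipe, along the engine's x). A ball detent resists with up to about 0.13 N m: let go short of 0.79 rad it springs back near shut, past that it snaps by itself to within 0.1 rad of open and stays.
- condenser: tarnished aluminium ignition condenser, a can 18 mm across and 46 mm long with a small foot bracket, lying on the stand's deck on the crankshaft-end side of the carburettor; origin under its middle. Leave alone.
- points_cover: brown bakelite points cover, a domed disc 68 mm across, 22 mm high, on the bench; origin under its centre. Leave alone.
- feeler_gauge: folding steel feeler gauge set, case 100 x 14 x 12 mm with three leaves fanned out to one side, on the bench; origin under its middle. Leave alone.
- flywheel_puller: rusty steel flywheel puller, crossbar 115 mm with a centre screw and two bolts, about 23 mm high, on the bench; origin under its middle. Leave alone.
- air_cleaner: round black air cleaner taken off the engine, 120 mm across, 62 mm high; origin under its centre. Leave alone.
- wrench: steel wrench 170 mm long lying on the bench; origin under its middle. Leave alone.
- screwdriver: screwdriver 200 mm long lying on the bench; origin under its middle. Leave alone.

How it is judged:
By the outcome, as a careful person would: the job done as asked, in the order asked, and still so for the second after the job is handed in, while the arm keeps its last pose, push and grip.
It also fails if it takes over 45 s, if anything falls off the work surface, if the arm or the gripper's body presses on something with over 40 N, if the wrist force passes 120 N, or if a joint passes its speed limit or range.

## Working session

There is one attempt and no reset: what is moved stays moved. The work goes in short steps, Python scripts to look and compute and a shell command to move; the robot and the scene stay as the last step left them, time stands still between calls to the robot, and variables do not carry over. Pictures are saved under pics/ and viewed, at most 10 in all, crops included, and the job is handed in when it is done.

```bash
ls; mkdir -p pics; python3 - <<'E'
from bench import ctrl, sensors, job, grab_frame
import cv2
s=sensors.read_state();print(s)
for n in("top","side"):
    f=grab_frame(n);cv2.imwrite(f"pics/{n}0.png",f["img"][:,:,::-1]);print(n,{k:f[k] for k in f if k!="img"})
E
```

```text
bench.py
inch.py
pics
{'time': 0.0, 'qpos': array([ 0.994933  ,  0.47777016,  0.02235279,  1.55646199, -0.01151061,
        1.1093268 , -0.08309244]), 'qd': array([ 7.82824442e-04,  1.75641934e-03,  9.91147818e-04,  4.38029548e-05,
       -1.78515515e-03, -6.39580890e-04, -1.21514892e-03]), 'joint_torque': array([-3.78970235e-04, -5.96448076e+01,  1.60792049e+00, -2.81201416e+01,
        1.25051202e-02,  9.34409327e-03, -1.02103900e-05]), 'tool_pos': array([ 0.30405955, -0.6019599 ,  0.23034162]), 'tcp_rot': array([-3.05435047e+00, -7.27693808e-01,  8.69579242e-04]), 'wrist_force': array([ 0.19031417, -0.6973902 , -0.56315727]), 'torque': array([-0.05852936,  0.00927692,  0.00083987]), 'grip_force': 0.0, 'gripper_width': 0.08536341327413766}
top {'fx': 399.3712434760166, 'fy': 399.3712434760166, 'cx': 250.6911802094377, 'cy': 191.53592887232728, 'k1': -0.10314778639908746, 'R': array([[ 0.01896882, -0.99971053, -0.0148002 ],
       [-0.99548895, -0.01750822, -0.09324814],
       [ 0.09296202,  0.01650224, -0.99553289]]), 't': array([-0.05597134,  0.47736991,  1.28638374])}
side {'fx': 464.5351653461467, 'fy': 464.5351653461467, 'cx': 246.49332961717, 'cy': 188.52730627863258, 'k1': -0.19455055546203728, 'R': array([[ 0.74029051, -0.67220381, -0.01058266],
       [-0.41744444, -0.44727393, -0.79100327],
       [ 0.52698207,  0.58998988, -0.61172039]]), 't': array([-0.38641059,  0.30173789,  1.53503339])}
```

View pics/top0.png

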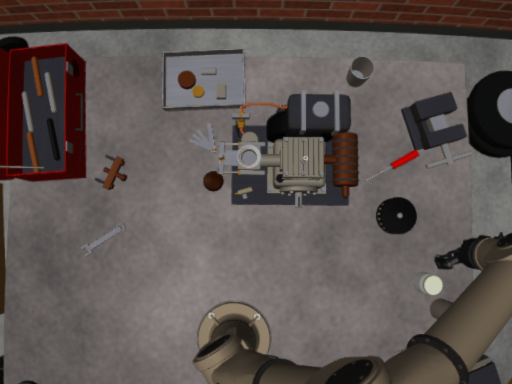

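View pics/side0.png

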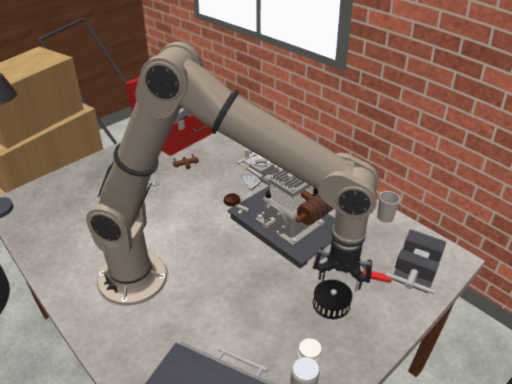

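The top view shows the bore at about (249,156), the orange tap area at (241,124) and the slide crossbar and post at about (222,156). The engine's yaw is near 0. I'll enlarge both views.

```bash
python3 - <<'E'
import cv2,numpy as np
a=cv2.imread("pics/top0.png")[95:210,190:290];b=cv2.imread("pics/side0.png")[140:230,225:325]
a=cv2.resize(a,(400,460),interpolation=cv2.INTER_CUBIC);b=cv2.resize(b,(400,360),interpolation=cv2.INTER_CUBIC)
b=cv2.copyMakeBorder(b,0,100,0,0,cv2.BORDER_CONSTANT)
cv2.imwrite("pics/crop0.png",np.hstack([a,b]))
E
```

```text
(no output)
```

View pics/crop0.png

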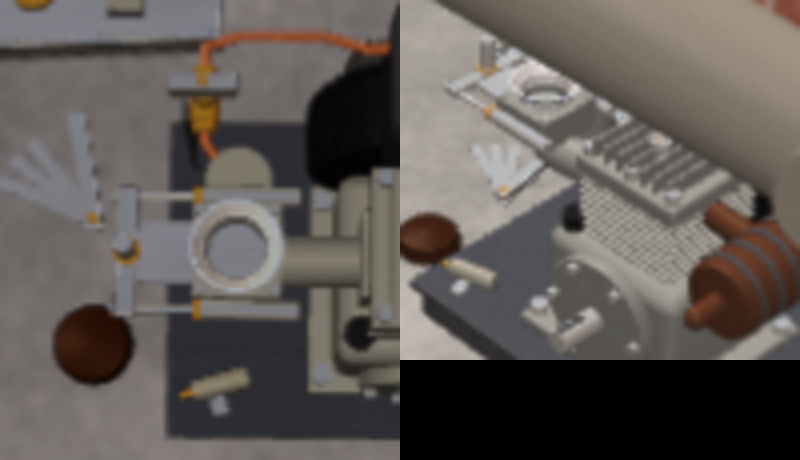

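The crops show the tap bar's centre at top px (240.8,116), the crossbar centre at (221,157.5) and the bore at (249.3,157). In the side view the bore is at about (261,161) and the post at about (247,153). Next I triangulate these.

```bash
cat > h.py <<'E'
import numpy as np,cv2
from bench import ctrl, sensors, job, grab_frame
def K(f): return np.array([[f["fx"],0,f["cx"]],[0,f["fy"],f["cy"]],[0,0,1.]])
def D(f): return np.array([f["k1"],0,0,0.])
def ray(f,p):
    u=cv2.undistortPoints(np.array([[p]],float),K(f),D(f),None,None)[0,0]
    R,t=np.array(f["R"]),np.array(f["t"]); d=R.T@[u[0],u[1],1]; return -R.T@t,d/np.linalg.norm(d)
def onz(f,p,z):
    o,d=ray(f,p); return o+d*(z-o[2])/d[2]
def tri(*fp):
    A=np.zeros((3,3));b=np.zeros(3);rs=[ray(f,p) for f,p in fp]
    for o,d in rs: P=np.eye(3)-np.outer(d,d);A+=P;b+=P@o
    X=np.linalg.solve(A,b); return X,[np.linalg.norm((np.eye(3)-np.outer(d,d))@(X-o)) for o,d in rs]
def proj(f,X):
    return cv2.projectPoints(np.array([X],float),cv2.Rodrigues(np.array(f["R"]))[0],np.array(f["t"]),K(f),D(f))[0].ravel()
def grab(n,name=None):
    f=grab_frame(n)
    if name: cv2.imwrite(f"pics/{name}.png",f["img"][:,:,::-1])
    return f
E
python3 - <<'E'
from h import *
np.set_printoptions(precision=4,suppress=True)
f=grab("top");s=grab("side")
print("bore",onz(f,(249.25,157),.24),tri((f,(249.25,157)),(s,(261.2,161.3))))
print("xbar",onz(f,(221,157.5),.214))
c=lambda x,y:(190+x/4-.375,95+y/4-.375)
a,b=onz(f,c(127,188),.214),onz(f,c(123,315),.214);print("xbar ends",a,b)
a,b=onz(f,c(168,83),.244),onz(f,c(238,83),.244);print("tap ends",a,b,(a+b)/2)
a,b=onz(f,c(197,192),.214),onz(f,c(297,197),.214);print("rod",a,b)
print(tri((f,c(124,243)),(s,(246.6,150.2))))
E
```

```text
bore [ 0.5533 -0.0451  0.24  ] (array([ 0.5543, -0.0454,  0.2373]), [np.float64(0.0005663865373720893), np.float64(0.0005663865373721107)])
xbar [0.5554 0.0352 0.214 ]
xbar ends [0.601  0.0354 0.214 ] [0.5101 0.0357 0.214 ]
tap ends [0.6693 0.0061 0.244 ] [ 0.6699 -0.0425  0.244 ] [ 0.6696 -0.0182  0.244 ]
rod [ 0.5988 -0.0143  0.214 ] [ 0.5963 -0.0851  0.214 ]
(array([0.5557, 0.0331, 0.2466]), [np.float64(0.0003280349919218163), np.float64(0.00032803499192171794)])
```

```bash
echo '[[0,0,-0.04,-0.12],[0,0,-0.04,-0.12],[0,0,-0.04,-0.12],[0,0,-0.04,-0.12],[0,0,-0.02,-0.12]]' > next.json && python3 inch.py next.json 0.085; echo '[[0,0,0,-0.12],[0,0,0,-0.12],[0,0,0,-0.12],[0,0,0,-0.12],[0,0,0,-0.023]]' > next.json && python3 inch.py next.json
```

```text
time: 0.62
tool_pos: [0.3048, -0.6034, 0.4172]
tcp_rot: [2.694, 1.603, 0.0]
wrist_force: [-0.6, 0.5, 0.9]
gripper_width: 0.0852
grip_force: 0.0
time: 1.03
tool_pos: [0.3042, -0.6024, 0.411]
tcp_rot: [-2.216, -2.226, -0.0]
wrist_force: [-0.5, 0.1, -0.4]
gripper_width: 0.0854
grip_force: 0.0
```

```bash
for i in 1; do echo '[[0.03,0.02,0,0],[0.03,0.02,0,0],[0.03,0.02,0,0],[0.03,0.02,0,0],[0.03,0.02,0,0]]' > next.json && python3 inch.py next.json; done; echo '[[0.03,0.02,0,0],[0.03,0.02,0,0],[0.03,0.02,0,0],[0.03,0.02,0,0],[0.03,0.02,0,0]]' > next.json && python3 inch.py next.json; echo '[[0.035,0.02,0,0],[0.035,0.02,0,0],[0.035,0.02,0,0],[0.035,0.02,0,0],[0.035,0.02,0,0]]' > next.json && python3 inch.py next.json;echo '[[0.035,0,0,0],[0.035,0,0,0],[0.035,0,0,0],[0,0,0,0]]' > next.json && python3 inch.py next.json
python3 - <<'E'
from h import *
np.set_printoptions(precision=3,suppress=True)
f=grab("wrist","w1");print({k:f[k] for k in f if k!="img"});print(-f["R"].T@f["t"])
for X in [(.669,-.02,.244),(.554,.033,.248),(.554,-.045,.24)]:print(proj(f,X))
E
```

```text
time: 1.45
tool_pos: [0.4049, -0.4509, 0.4112]
tcp_rot: [-2.225, -2.218, -0.0]
wrist_force: [0.8, 0.5, -0.6]
gripper_width: 0.085
grip_force: 0.0
time: 1.87
tool_pos: [0.505, -0.3009, 0.4113]
tcp_rot: [2.225, 2.218, -0.0]
wrist_force: [0.1, 0.2, -0.6]
gripper_width: 0.0848
grip_force: 0.0
time: 2.28
tool_pos: [0.6049, -0.1258, 0.4113]
tcp_rot: [2.225, 2.218, -0.0]
wrist_force: [0.2, 0.1, -0.0]
gripper_width: 0.0851
grip_force: 0.0
time: 2.62
tool_pos: [0.6037, -0.0126, 0.4116]
tcp_rot: [-2.209, -2.229, -0.005]
wrist_force: [-0.6, 1.4, 0.3]
gripper_width: 0.0852
grip_force: 0.0
{'fx': 276.3884241900127, 'fy': 276.3884241900127, 'cx': 257.81333108739847, 'cy': 194.42915918346802, 'k1': -0.005093452976356685, 'R': array([[ 1.   ,  0.01 , -0.   ],
       [ 0.009, -0.955,  0.297],
       [ 0.002, -0.297, -0.955]]), 't': array([-0.603, -0.11 ,  0.547])}
[0.603 0.063 0.555]
[314.286 183.897]
[213.145 136.943]
[216.64  202.198]
```

View pics/w1.png

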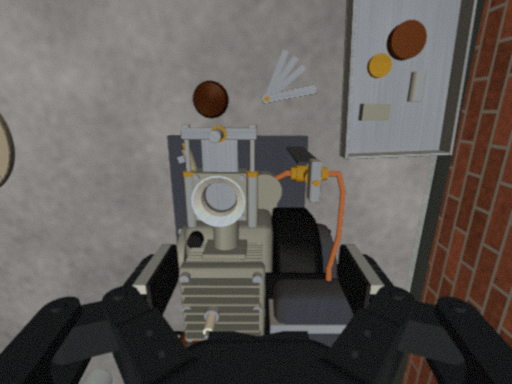

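The wrist view shows the tap bar at about (315,180), the post's top at about (215,133) and the bore at about (218,200), all within 4 px of prediction. I'll refine with contours.

```bash
cat > m.py <<'E'
from h import *
def blobs(img,box,lo=125,sat=40,amin=20):
    x0,y0,x1,y1=box;c=cv2.resize(img[y0:y1,x0:x1],None,fx=4,fy=4,interpolation=cv2.INTER_CUBIC);h=cv2.cvtColor(c,cv2.COLOR_RGB2HSV)
    m=((h[...,2]>lo)&(h[...,1]<sat)).astype(np.uint8)
    out=[]
    for k in cv2.findContours(m,cv2.RETR_EXTERNAL,cv2.CHAIN_APPROX_NONE)[0]:
        if cv2.contourArea(k)/16>amin:
            (cx,cy),wh,a=cv2.minAreaRect(k);out.append((cx/4-.375+x0,cy/4-.375+y0,wh[0]/4,wh[1]/4,a))
    return m,out
E
python3 - <<'E'
from m import *
w=grab("wrist");t=grab("top")
for n,f,b in(("w",w,(300,150,332,210)),("t",t,(228,108,254,124))):
    for lo in (110,130,150):print(n,lo,np.round(blobs(f["img"],b,lo)[1],1).tolist())
    i=blobs(f["img"],b,130)[0]
    g=cv2.resize(cv2.cvtColor(f["img"][b[1]:b[3],b[0]:b[2]],cv2.COLOR_RGB2GRAY),None,fx=1,fy=1)
    if n=="t":print(g[2:14])
E
```

```text
w 110 [[318.1, 179.5, 59.8, 26.5, 90.0]]
w 130 [[315.3, 188.8, 9.2, 17.0, 3.4], [316.8, 167.1, 9.9, 19.0, 4.1]]
w 150 []
t 110 []
t 130 []
t 150 []
[[133 132 132 131 129 127 126 124 123 122 121 119 117 115 115 113 110 109
  107 105 103 101  99  96  95  91]
 [133 133 131 130 129 127 126 125 123 123 122 120 118 117 115 114 111 109
  107 106 104 101  99  98  96  92]
 [134 133 132 130 129 128 127 125 124 122 121 120 119 116 115 113 111 109
  108 106 103 101 100  97  96  93]
 [133 133 132 131 130 129 127 125 124 123 122 120 119 117 116 114 112 110
  108 106 104 102 100  98  96  94]
 [134 133 133 132 130 129 128 125 125 123 122 120 120 117 116 114 112 110
  108 107 105 103 100  98  97  93]
 [134 133 133 131 130 129 128 126 124 123 122 121 119 118 116 115 112 111
  110 107 104 103 100  99  96  94]
 [133 133 133 132 130 129 128 127 125 124 122 121 120 118 117 115 113 112
  110 107 105 103 100  99  96  94]
 [133 133 134 132 131 129 128 126 125 123 122 122 120 118 116 115 113 112
  110 107 106 103 102  99  98  95]
 [134 133 134 132 131 130 129 127 125 124 123 122 121 119 117 115 113 112
  110 108 106 103 102 100  97  95]
 [134 134 133 133 132 130 129 128 126 124 123 123 121 119 117 115 114 113
  110 109 106 105 102 100  98  96]
 [134 134 133 133 131 131 129 127 127 124 123 122 121 120 118 116 115 112
  111 109 106 105 102 100  98  96]
 [135 134 134 133 132 131 129 128 127 124 124 122 121 119 118 116 114 113
  111 110 107 105 103 100  98  97]]
```

```bash
echo '[[0,0.032,0,0],[-0.006,0.032,0,0],[0,0,0.04,0],[0,0,0.04,0],[0,0,0,0]]' > next.json && python3 inch.py next.json 0.05
python3 - <<'E'
from h import *
np.set_printoptions(precision=3,suppress=True)
f=grab("wrist","w2");print(sensors.read_state()["tool_pos"])
c=proj(f,(.669,-.02,.244));print(c)
x,y=int(c[0])-50,int(c[1])-60;print(x,y)
cv2.imwrite("pics/w2c.png",cv2.resize(f["img"][y:y+120,x:x+100,::-1],None,fx=5,fy=5,interpolation=cv2.INTER_CUBIC))
E
```

```text
time: 3.18
tool_pos: [0.6647, -0.0319, 0.3219]
tcp_rot: [-2.219, -2.21, 0.018]
wrist_force: [-0.9, -0.5, -2.4]
gripper_width: 0.0501
grip_force: 0.0
[ 0.666 -0.031  0.326]
[264.93  188.277]
214 128
```

View pics/w2c.png

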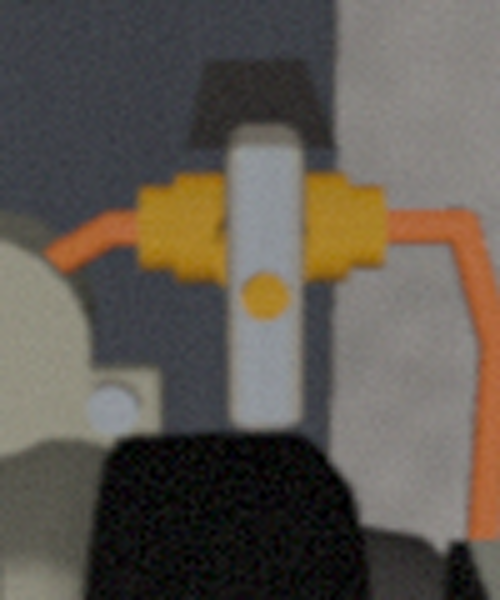

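The bar's top face spans crop rows 140–428 and columns 230–301, centred at image px (267.1,184.8), with the brass axis cap at (267,187.2). There is no visible yaw.

```bash
echo '[[0,0,0,0],[0,0,0,0],[0,0,0,0]]' > next.json && python3 inch.py next.json; python3 - <<'E'
from m import *
np.set_printoptions(precision=4,suppress=True)
t=grab("top");t0=cv2.imread("pics/top0.png")[...,::-1]
f=grab("wrist");print(sensors.read_state()["tool_pos"],sensors.read_state()["tcp_rot"])
h=cv2.cvtColor(f["img"],cv2.COLOR_RGB2GRAY).astype(int)
c=proj(f,(.669,-.02,.244));print(c)
cx=int(c[0])+2
print("row", [(x,h[175,x]) for x in range(cx-12,cx+13)])
print("col", [(y,h[y,cx+3]) for y in list(range(148,162))+list(range(208,220))])
def m(f,rows,col):
    a,b=[onz(f,(col,r),.244) for r in rows];return a,b,(a+b)/2
print(m(f,(128+140/5,128+430/5),214+265.5/5))
# two-view height: bar centre top view vs wrist
def mid(f,rows,col): X=m(f,rows,col)[2];return proj(f,X)
print(tri((t,(240.75-.375,115.75)),(f,mid(f,(156,214),267.1))))
E
```

```text
time: 3.48
tool_pos: [0.6696, -0.0286, 0.3347]
tcp_rot: [2.22, 2.218, 0.006]
wrist_force: [-0.0, -0.1, 0.7]
gripper_width: 0.0501
grip_force: 0.0
[ 0.6692 -0.0285  0.3338] [2.22  2.219 0.004]
[257.4651 188.0869]
row [(247, np.int64(131)), (248, np.int64(129)), (249, np.int64(121)), (250, np.int64(101)), (251, np.int64(100)), (252, np.int64(115)), (253, np.int64(136)), (254, np.int64(141)), (255, np.int64(149)), (256, np.int64(150)), (257, np.int64(143)), (258, np.int64(148)), (259, np.int64(145)), (260, np.int64(146)), (261, np.int64(149)), (262, np.int64(146)), (263, np.int64(144)), (264, np.int64(142)), (265, np.int64(136)), (266, np.int64(113)), (267, np.int64(105)), (268, np.int64(117)), (269, np.int64(125)), (270, np.int64(132)), (271, np.int64(128))]
col [(148, np.int64(41)), (149, np.int64(51)), (150, np.int64(46)), (151, np.int64(47)), (152, np.int64(45)), (153, np.int64(46)), (154, np.int64(68)), (155, np.int64(96)), (156, np.int64(106)), (157, np.int64(109)), (158, np.int64(122)), (159, np.int64(143)), (160, np.int64(146)), (161, np.int64(146)), (208, np.int64(149)), (209, np.int64(151)), (210, np.int64(142)), (211, np.int64(121)), (212, np.int64(90)), (213, np.int64(50)), (214, np.int64(22)), (215, np.int64(9)), (216, np.int64(0)), (217, np.int64(17)), (218, np.int64(17)), (219, np.int64(3))]
(array([0.6772, 0.0083, 0.244 ]), array([ 0.6777, -0.0444,  0.244 ]), array([ 0.6774, -0.0181,  0.244 ]))
(array([ 0.6753, -0.0196,  0.2306]), [np.float64(0.003434191636873056), np.float64(0.003434191636873216)])
```

```bash
python3 - <<'E'
from m import *
np.set_printoptions(precision=4,suppress=True)
t=grab("top");f=grab("wrist");print(sensors.read_state()["tool_pos"])
e=[((258.9,157.7),(190+168/4-.375,115.5)),((258.9,212),(190+238/4-.375,115.5))]
for w,p in e: print(onz(f,w,.244),tri((f,w),(t,p)))
E
```

```text
[ 0.6688 -0.0284  0.3328]
[0.6696 0.0071 0.244 ] (array([0.6697, 0.0064, 0.2407]), [np.float64(0.00014432813978064124), np.float64(0.0001443281397807347)])
[ 0.6697 -0.042   0.244 ] (array([ 0.6698, -0.0425,  0.2429]), [np.float64(0.0001047060109067105), np.float64(0.00010470601090677197)])
```

The tap is at (0.6697,-0.0177) with its top at z≈0.243. I'll descend and grip.

```bash
echo '[[0.011,0.001,0.02,0],[0,0,0.03,0],[0,0,0.03,0],[0,0,0.02,0],[0,0,0.018,0]]' > next.json && python3 inch.py next.json; echo '[[0,0,0,0],[0,0,0,0]]' > next.json && python3 inch.py next.json
```

```text
time: 4.1
tool_pos: [0.6688, -0.0175, 0.2118]
tcp_rot: [-2.221, -2.221, 0.002]
wrist_force: [0.1, 0.1, -0.1]
gripper_width: 0.05
grip_force: 0.0
time: 4.27
tool_pos: [0.6691, -0.0175, 0.2131]
tcp_rot: [-2.221, -2.221, 0.001]
wrist_force: [-0.0, -0.2, 0.1]
gripper_width: 0.0501
grip_force: 0.0
```

```bash
echo '[[0,0,0,0],[0,0,0,0],[0,0,0,0],[0,0,0,0],[0,0,0,0]]' > next.json && python3 inch.py next.json 0; echo '[[0,0,0,0],[0,0,0,0],[0,0,0,0],[0,0,0,0]]' > next.json && python3 inch.py next.json
```

```text
time: 4.68
tool_pos: [0.6709, -0.0173, 0.2154]
tcp_rot: [2.22, 2.219, 0.005]
wrist_force: [1.4, 0.3, 6.2]
gripper_width: 0.0134
grip_force: 58.6
time: 5.02
tool_pos: [0.6709, -0.0173, 0.2155]
tcp_rot: [2.22, 2.219, 0.005]
wrist_force: [1.3, -0.9, 6.5]
gripper_width: 0.0138
grip_force: 58.6
```

```bash
echo '[[0,0,0,0.1],[0,0,0,0.1],[0,0,0,0.1],[0,0,0,0.1],[0,0,0,0.1]]' > next.json && python3 inch.py next.json;echo '[[0,0,0,0.1],[0,0,0,0.1],[0,0,0,0.1],[0,0,0,0.1],[0,0,0,0.1]]' > next.json && python3 inch.py next.json;echo '[[0,0,0,0.1],[0,0,0,0.1],[0,0,0,0.1],[0,0,0,0.1],[0,0,0,0.1]]' > next.json && python3 inch.py next.json;echo '[[0,0,0,0.02],[0,0,0,0],[0,0,0,0]]' > next.json && python3 inch.py next.json; python3 -c "
from bench import ctrl, sensors, job, grab_frame;s=sensors.read_state();print(s['torque'],s['qpos'])"
```

```text
time: 5.43
tool_pos: [0.6711, -0.0175, 0.2155]
tcp_rot: [2.704, 1.595, 0.006]
wrist_force: [3.2, -0.2, 4.4]
gripper_width: 0.0139
grip_force: 58.7
time: 5.85
tool_pos: [0.6714, -0.0177, 0.2155]
tcp_rot: [3.015, 0.876, 0.008]
wrist_force: [3.7, -0.8, 4.6]
gripper_width: 0.0136
grip_force: 58.6
time: 6.27
tool_pos: [0.6715, -0.0179, 0.2155]
tcp_rot: [3.139, 0.103, 0.009]
wrist_force: [4.2, -0.1, 4.5]
gripper_width: 0.0135
grip_force: 58.6
time: 6.52
tool_pos: [0.6714, -0.0179, 0.2154]
tcp_rot: [3.14, 0.081, 0.008]
wrist_force: [3.8, -1.6, 7.3]
gripper_width: 0.0136
grip_force: 58.8
[-0.33367333 -0.77849888 -0.05975741] [ 0.02860701  0.48704703 -0.13456029  1.57632256  0.07241939  1.07773797
 -1.64347884]
```

Turned by about 1.52 rad. I'll release, lift and check the tap.

```bash
echo '[[0,0,0,0],[0,0,0,0],[0,0,0,0],[0,0,0,0]]' > next.json && python3 inch.py next.json 0.05; echo '[[0,0,-0.02,0],[0,0,-0.03,0],[0,0,-0.03,0],[0,0,-0.03,0],[0,0,0,0]]' > next.json && python3 inch.py next.json;echo '[[0,0,0,0],[0,0,0,0]]' > next.json && python3 inch.py next.json
python3 - <<'E'
from h import *
np.set_printoptions(precision=3,suppress=True)
f=grab("wrist","w3")
print(proj(f,(.67,-.018,.244)),proj(f,(.554,.033,.248)),-f["R"].T@f["t"])
E
```

```text
time: 6.85
tool_pos: [0.6686, -0.0173, 0.2127]
tcp_rot: [-3.14, -0.081, 0.003]
wrist_force: [-1.2, 0.6, 0.2]
gripper_width: 0.05
grip_force: 0.0
time: 7.27
tool_pos: [0.6719, -0.0172, 0.3303]
tcp_rot: [-3.14, -0.08, -0.015]
wrist_force: [0.5, 0.3, 0.8]
gripper_width: 0.0501
grip_force: 0.0
time: 7.43
tool_pos: [0.6688, -0.0174, 0.3224]
tcp_rot: [-3.141, -0.08, 0.002]
wrist_force: [-0.0, -0.9, -0.3]
gripper_width: 0.0498
grip_force: 0.0
[257.65  200.431] [198.169 313.776] [ 0.746 -0.014  0.465]
```

View pics/w3.png

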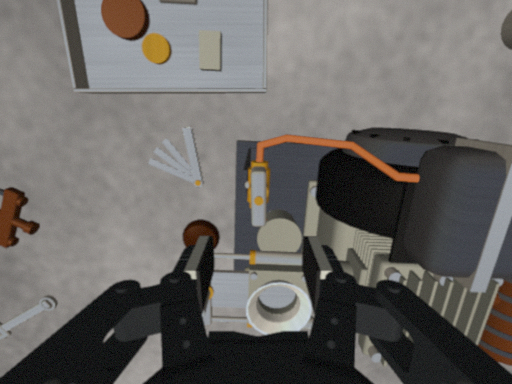

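The wrist view shows the tap bar at (258,195) now in line with the pipe along world x, so the tap is open. Next I move above the post.

```bash
echo '[[0,0,0,0.05],[-0.035,-0.017,0,0],[-0.035,-0.017,0,0],[-0.03,-0.017,0,0],[-0.015,0,0,0]]' > next.json && python3 inch.py next.json;echo '[[0,0,0,0],[0,0,0,0],[0,0,0,0]]' > next.json && python3 inch.py next.json
python3 - <<'E'
from h import *
np.set_printoptions(precision=3,suppress=True)
f=grab("wrist");s=sensors.read_state();print(s["tool_pos"],s["tcp_rot"])
c=proj(f,(.554,.033,.248));print(c)
x,y=int(c[0])-60,int(c[1])-60;print(x,y)
cv2.imwrite("pics/w4c.png",cv2.resize(f["img"][y:y+120,x:x+140,::-1],None,fx=5,fy=5,interpolation=cv2.INTER_CUBIC))
E
```

```text
time: 7.9
tool_pos: [0.5502, 0.0375, 0.3216]
tcp_rot: [-3.14, -0.01, 0.007]
wrist_force: [-1.4, 0.2, 0.5]
gripper_width: 0.05
grip_force: 0.0
time: 8.15
tool_pos: [0.5548, 0.0327, 0.3225]
tcp_rot: [3.141, -0.0, -0.001]
wrist_force: [0.7, 0.5, 1.1]
gripper_width: 0.0503
grip_force: 0.0
[0.555 0.033 0.323] [ 3.141 -0.001 -0.001]
[256.514 204.209]
196 144
```

View pics/w4c.png

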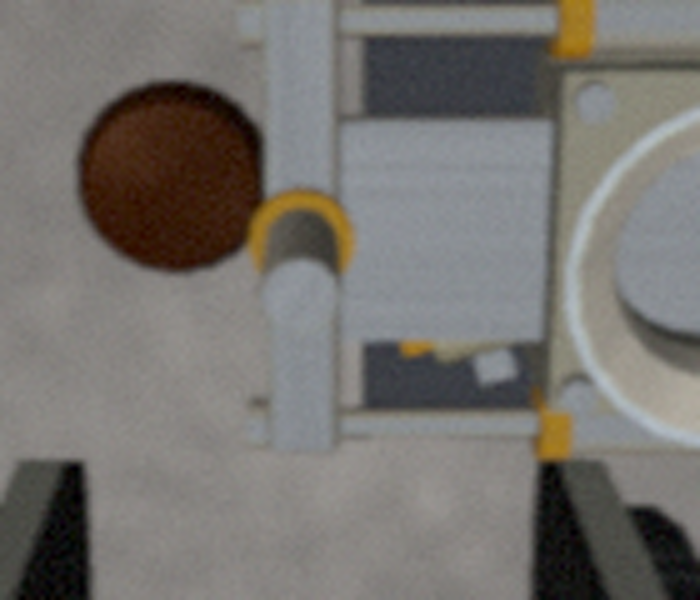

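The post's top is at crop (300,295), which is px (256,203). It lies within 1 mm of (0.555,0.0335), and the slide is shut. I'll descend over it.

```bash
echo '[[0,0,0.03,0],[0,0,0.03,0],[0,0,0.025,0],[0,0,0.015,0],[0,0,0.002,0]]' > next.json && python3 inch.py next.json 0.044;echo '[[0,0,0,0],[0,0,0,0]]' > next.json && python3 inch.py next.json;echo '[[0,0,0,0],[0,0,0,0],[0,0,0,0],[0,0,0,0],[0,0,0,0]]' > next.json && python3 inch.py next.json 0;echo '[[0,0,0,0],[0,0,0,0],[0,0,0,0]]' > next.json && python3 inch.py next.json
```

```text
time: 8.62
tool_pos: [0.5529, 0.0325, 0.2173]
tcp_rot: [3.141, -0.0, -0.01]
wrist_force: [-0.3, -0.2, -0.1]
gripper_width: 0.0442
grip_force: 0.0
time: 8.78
tool_pos: [0.5554, 0.0333, 0.222]
tcp_rot: [-3.141, -0.0, -0.002]
wrist_force: [0.6, 1.0, 1.0]
gripper_width: 0.0443
grip_force: 0.0
time: 9.2
tool_pos: [0.5552, 0.0345, 0.2227]
tcp_rot: [-3.14, -0.002, -0.004]
wrist_force: [0.3, 2.8, 6.8]
gripper_width: 0.0118
grip_force: 58.5
time: 9.45
tool_pos: [0.5552, 0.0345, 0.2227]
tcp_rot: [-3.14, -0.002, -0.004]
wrist_force: [-1.4, 2.1, 7.0]
gripper_width: 0.012
grip_force: 58.5
```

```bash
echo '[[0,-0.004,0,0],[0,-0.004,0,0],[0,-0.004,0,0],[0,-0.004,0,0],[0,-0.004,0,0]]' > next.json && python3 inch.py next.json;echo '[[0,0,0,0],[0,0,0,0],[0,0,0,0]]' > next.json && python3 inch.py next.json
```

```text
time: 9.87
tool_pos: [0.5551, 0.0492, 0.2227]
tcp_rot: [3.137, -0.004, 0.003]
wrist_force: [-1.1, -9.9, 9.3]
gripper_width: 0.0117
grip_force: 59.3
time: 10.12
tool_pos: [0.5551, 0.0495, 0.2227]
tcp_rot: [3.137, -0.003, 0.003]
wrist_force: [-1.3, -7.1, 9.6]
gripper_width: 0.0119
grip_force: 59.2
```

```bash
echo '[[0,-0.003,0,0],[0,-0.003,0,0],[0,-0.0025,0,0],[0,0,0,0],[0,0,0,0]]' > next.json && python3 inch.py next.json;echo '[[0,0,0,0],[0,0,0,0]]' > next.json && python3 inch.py next.json
python3 - <<'E'
from h import *
np.set_printoptions(precision=3,suppress=True)
f=grab("wrist");s=sensors.read_state();print(s["tool_pos"],s["tcp_rot"])
c=proj(f,(.555,-.045,.24));p=proj(f,(.555,.0555,.248));print(c,p)
x,y=int(p[0])-60,int(c[1])-80;print(x,y)
cv2.imwrite("pics/w5c.png",cv2.resize(f["img"][y:y+130,x:x+190,::-1],None,fx=4,fy=4,interpolation=cv2.INTER_CUBIC))
E
```

```text
time: 10.53
tool_pos: [0.5551, 0.0572, 0.2227]
tcp_rot: [3.136, -0.005, 0.003]
wrist_force: [-1.8, -9.8, 8.1]
gripper_width: 0.0121
grip_force: 59.3
time: 10.7
tool_pos: [0.5551, 0.0571, 0.2227]
tcp_rot: [3.136, -0.005, 0.002]
wrist_force: [-2.6, -10.8, 10.3]
gripper_width: 0.0119
grip_force: 59.3
[0.555 0.057 0.223] [ 3.136 -0.005  0.002]
[453.023 261.624] [259.69  271.525]
199 181
```

View pics/w5c.png

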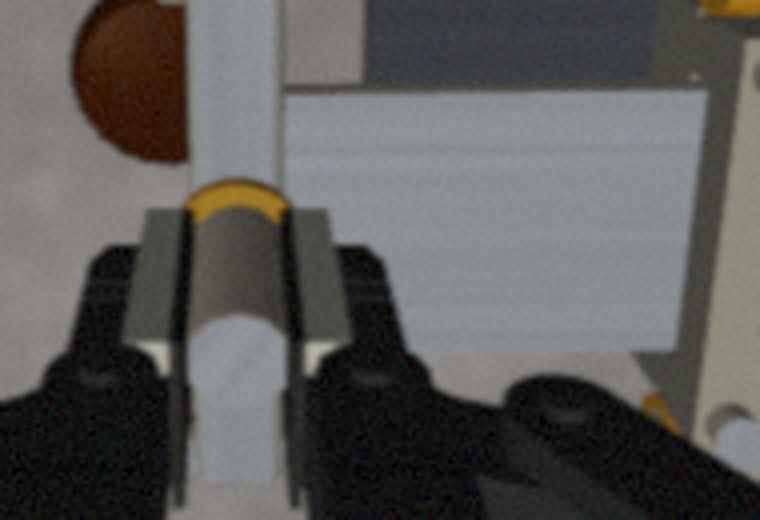

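The post sits squarely between the pads. I'll check the bore, and the travel by ray-casting the crossbar's edge.

```bash
python3 - <<'E'
from h import *
np.set_printoptions(precision=4,suppress=True)
f=grab("wrist");T=sensors.read_state();tp=T["tool_pos"]
# w4 camera pose: same mount, earlier tool pose
Rt=cv2.Rodrigues(T["tcp_rot"])[0];R4=cv2.Rodrigues(np.array([3.141,-.001,-.001]))[0];t4=np.array([.5548,.0327,.3228])
C=-f["R"].T@f["t"];g=dict(f);g["R"]=f["R"]@Rt@R4.T;C4=t4+R4@Rt.T@(C-tp);g["t"]=-g["R"]@C4
z=.214
print("inner edge shut",onz(g,(196+336/5,144+60/5),z),"now",onz(f,(199+284/4,181+60/4),z))
print("outer edge shut",onz(g,(196+266/5,144+60/5),z),"now",onz(f,(199+188/4,181+60/4),z))
cv2.imwrite("pics/w6c.png",cv2.resize(f["img"][200:330,330:512,::-1],None,fx=4,fy=4,interpolation=cv2.INTER_CUBIC))
E
```

```text
inner edge shut [0.5887 0.027  0.214 ] now [0.5828 0.0492 0.214 ]
outer edge shut [0.5887 0.0398 0.214 ] now [0.5829 0.063  0.214 ]
```

View pics/w6c.png

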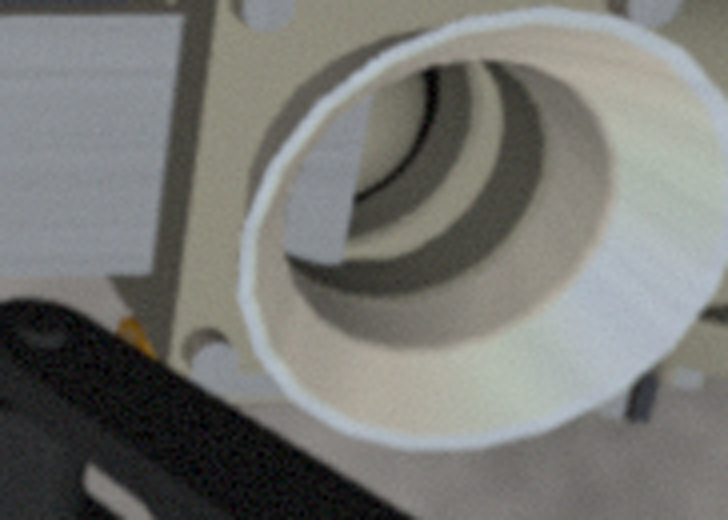

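The plate's edge crosses the bore at about crop (355,180), half covering it. The measured travel is about 22.6 mm, so I'll trim it by 0.5 mm, settle and hand in.

```bash
echo '[[0,0.0005,0,0],[0,0,0,0],[0,0,0,0],[0,0,0,0],[0,0,0,0]]' > next.json && python3 inch.py next.json; echo '[[0,0,0,0],[0,0,0,0],[0,0,0,0],[0,0,0,0],[0,0,0,0]]' > next.json && python3 inch.py next.json; python3 -c "
from bench import ctrl, sensors, job, grab_frame;print(job.hand_in())"
```

```text
time: 11.22
tool_pos: [0.5551, 0.0565, 0.2227]
tcp_rot: [3.136, -0.005, 0.002]
wrist_force: [-1.5, -9.7, 9.4]
gripper_width: 0.0116
grip_force: 59.3
time: 11.63
tool_pos: [0.5551, 0.0565, 0.2227]
tcp_rot: [3.136, -0.005, 0.003]
wrist_force: [-1.8, -9.3, 10.1]
gripper_width: 0.0122
grip_force: 59.3
the job is handed in; nothing more can be done
None
```

The fuel tap is turned to open, the arm is holding the throttle slide steady at about half travel (about 22 mm by the tool position), and the job was handed in at 11.6 s.

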